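# Select the slow lathe speed with the push stick and reset the tripped cutout

### The job

The lathe was running on too fast a speed and tripped. Take the T-shaped push stick out of its rest, stand it upright on its foot on the bench and let go of it, then take it again from the top, by its T-handle, so that it can reach, and push its foot down through the guard onto the slow-speed key, the one with the round cap, until it stays fully down and its partner, the fast-speed key with the single-bar cap, pops up; leave the other two keys as they are, and keep the fingers themselves off the keys. After that reset the cutout: push its lever fully off (towards the robot), then throw it fully on (away from the robot), and at the end leave the stick standing upright and free on its foot on the bench, with the bottle, jar and spindle left where they are.

Things in the scene. Friction and masses are not known exactly. Their poses are not given: they have to be found in the camera images.
- stick: loose T-shaped beech push stick, 110 g, 190 mm long: 26 by 26 mm square stem 164 mm long, then a 26 by 26 mm cross bar (handle) 70 mm wide. Origin: centre of the foot's end face (plain end). x runs from foot to handle, y along the cross bar; centre of mass 110 mm from the foot. Starts lying level in the rest, axis 53 mm over the bench; standing on its foot, x points up
- stick_handle (a point): centre of the stick's cross bar, on the stem's axis 177 mm from the foot
- rest: dark wooden rest, fixed, 120 (x) by 90 (y) by 40 mm high; origin: centre of its underside. The stick lies along its x, cross bar at the +x end, foot 135 mm to the -x side. The first 75 mm of the stem from the foot hang free in the air; the rest lies between cheeks (12 mm thick, 32 mm apart, 58 mm over the bench, x = -60 to +20 mm)
- bank: fixed bank of 4 control keys: blue housing 90 (x) by 210 (y) by 30 mm high, origin: centre of its underside. Over it a steel guard plate 76 by 200 mm, top 90 mm over the bench, with 36 mm square windows at y = -66, -22, 22, 66 mm, one per key (order varies). Round and bar key are interlocked, so are square and cross: a push of about 6 N past half of 12 mm travel snaps one down and its partner up
- cutout: overload cutout, fixed: grey box 90 (x) by 70 (y) by 50 mm high, origin: centre of its underside. On top a black block 70 by 50 by 25 mm with a toggle lever: pivot axis along y, 72 mm over the bench above the origin; lever a 10 mm rod 80 mm long with a 26 mm ball knob
- trip_tip (a point): centre of the ball knob of the cutout's lever, 80 mm from its pivot
- trip (a joint): cutout lever: 0 = fully off (leaning 0.6 rad to the cutout's -x side, towards the robot), 0.6 = upright, 1.2 = fully on (leaning 0.6 rad to the +x side, away). Starts tripped, between 0.4 and 0.8. It stays where it is left; about 1 N at the knob moves it; hard stops at both ends
- key_round (a joint): slide of the key whose cap is a plain round disc, 26 mm across: the slow-speed key to press, partner of the bar key. 0 = up (start), 0.012 m = fully down
- key_round_top (a point): centre of the top of the round key's cap, 48 mm over the bench when up and 36 mm when down
- seat_round: the round key with its fixed seat in the housing; origin 30 mm over the bench on the key's axis
- key_square (a joint): slide of the key whose cap is a plain square, 26 mm: direction key, partner of the cross key. 0 = up (start), 0.012 m = fully down
- key_square_top (a point): centre of the top of the square key's cap, 48 mm over the bench when up and 36 mm when down
- seat_square: the square key with its fixed seat in the housing; origin 30 mm over the bench on the key's axis
- key_bar (a joint): slide of the key whose cap is a single bar 28 by 10 mm: the fast-speed key, partner of the round key. 0 = fully down (start), 0.012 m = up
- key_bar_top (a point): centre of the top of the bar key's cap, 48 mm over the bench when up and 36 mm when down
- seat_bar: the bar key with its fixed seat in the housing; origin 30 mm over the bench on the key's axis
- key_cross (a joint): slide of the key whose cap is a plus-shaped cross, 28 mm: direction key, partner of the square key. 0 = fully down (start), 0.012 m = up
- key_cross_top (a point): centre of the top of the cross key's cap, 48 mm over the bench when up and 36 mm when down
- seat_cross: the cross key with its fixed seat in the housing; origin 30 mm over the bench on the key's axis
- glue: glue bottle, white plastic, 56 mm diameter, 150 mm tall; bystander, loose; origin: centre of its underside
- screws: glass jar of 66 mm diameter, 80 mm tall, steel cap; bystander, loose; origin: centre of its underside
- spindle: turned wooden spindle, 56 mm foot, 100 mm tall; bystander, loose; origin: centre of its underside

How it is judged:
By the outcome, as a careful person would: the job done as asked, in the order asked, and still so for the second after the job is handed in, with the robot touching nothing.
It also fails if it takes over 72 s, if anything falls off the work surface, if the arm or the gripper's body presses on something with over 40 N, if the wrist force passes 120 N, or if a joint passes its speed limit or range.

### The arm

A 7-joint arm with a two-finger parallel gripper is mounted at the origin on the work surface. World frame = base frame: x ahead of the robot, y to its left, z up, the work surface at z = 0. Lengths are in m, angles in rad, forces in N, time in s.
With the tool pointing down it reaches from about 0.425 to 0.875 m from the base axis. Payload 4.7 kg.
Tool frame: the origin (TCP) lies at the centre of the arm's flange, where the gripper is bolted on; the fingertips stand 173 mm ahead of it and the grasp point (between the pads) lies 155 mm ahead of it; z points along the fingers, y is the line along which they close (so a half turn about z gives the same grasp; the last joint's range is limited). The gripper opens to 85 mm and grips with 20 to 120 N. Pads are 22 mm wide; open, the fingers measure 114 mm over their backs; the gripper's body (76 mm by 85 mm) begins 54 mm behind the grasp point. The pads swing forward as they close: fully open they stand 13 mm farther back than shut.
Start: joints at [-1.127, 0.321, -0.07, 1.45, 0.023, 1.371, -0.057], TCP at [0.271, 0.591, 0.405] pointing down, gripper open.
Joint ranges: [-2.86, 2.86], [-0.3, 2.09], [-1.38, 1.24], [0.06, 2.45], [-1.56, 4.7], [0.09, 2.05], [-2.69, 2.69]. Speed limits (rad/s): [2.57, 2.57, 3.14, 3.14, 3.14, 3.14, 3.14].

### API

Orientations are given as a unit quaternion [w, x, y, z].
In Python, from cell import robot gives the robot as it stands. Calls block until the motion is done:
- robot.goto(position, orientation): joint-space move of the TCP to a pose.
- robot.move_straight(position, v=0.15, rotation=None): straight line of the TCP; rotation=None keeps the orientation; v is the mean speed in m/s.
- robot.movej(angles): joint-space move.
- robot.open() and robot.grasp(newtons=None): open the fingers fully, or close them until they stop; newtons is the grip in N (None keeps the last).
- robot.dwell(seconds).
- robot.solve_ik(position, orientation): joint angles nearest the present ones, or None.
- robot.read_state(): the state.
- robot.get_image(name): name is "scene" or "top" or "wrist"; returns the picture (384x512x3 uint8, red, green, blue); there is no depth.
- robot.calibration(name): a dict with "mtx" (3x3 intrinsics, pixels), "dist_coeffs" ([k1, k2, p1, p2, k3] as OpenCV has them; the pictures are not rectified), "R" (3x3) and "t" (3): a world point X has camera coordinates R X + t. Camera axes: x right, y down, z forward; pixel columns grow to the right and rows downward; lengths in m; the calibration is good to about 2 mm. A picture is of the moment at which its call begins: read the wrist's pose just before it. calibration takes no time and is no camera call; for the wrist camera it gives the pose at the moment of the call.
A pose or a line that the arm cannot do raises robot.PlanningError and nothing moves.
- robot.sign_off(): hands the job in; it is judged then, once.
The state is a dict: "time": time; "qpos": joint angles; "joint_vel": joint speeds; "joint_torque": joint torques, N m; "tcp_pos": TCP position; "orientation": TCP orientation; "contact_force": force on the tool from outside, world axes, zero at the start; "ft_torque": the same for the moment, N m; "width": finger opening in m; "grip_force": force on a finger pad.
Only numpy, scipy, OpenCV 4.12 (cv2) and the standard library are available. Lean on these libraries where they do the work, as an engineer would, in place of code of your own. Each camera call takes 0.05 s, during which the arm holds its last target. There are 200 camera calls.

## Working session

There is one attempt and no reset: what is moved stays moved. The work goes in short steps, each a Python script; the robot and the scene stay as the last script left them, time stands still between calls to the robot, and variables do not carry over. Pictures are saved under pics/ and viewed, at most 10 in all, crops included, and the job is handed in when it is done.

```bash
ls; mkdir -p pics
python3 - <<'E'
from cell import robot
import cv2,numpy as np
for n in("scene","top"):
    cv2.imwrite(f"pics/{n}0.png",robot.get_image(n)[:,:,::-1])
    c=robot.calibration(n);print(n,np.round(c["mtx"],1).tolist(),np.round(c["dist_coeffs"],3),np.round(c["R"],3).tolist(),np.round(c["t"],3), -c["R"].T@c["t"])
s=robot.read_state();print(s["time"],s["tcp_pos"],s["orientation"])
E
```

```text
cell.py
pics
scene [[425.3, 0.0, 259.9], [0.0, 425.3, 184.6], [0.0, 0.0, 1.0]] [-0.056  0.     0.     0.     0.   ] [[0.521, 0.853, -0.008], [0.49, -0.307, -0.816], [-0.698, 0.422, -0.578]] [-0.299 -0.19   1.514] [ 1.30617712 -0.44181865  0.7182712 ]
top [[474.3, 0.0, 254.3], [0.0, 474.3, 192.8], [0.0, 0.0, 1.0]] [-0.111  0.     0.     0.     0.   ] [[0.012, -1.0, 0.021], [-0.988, -0.015, -0.151], [0.151, -0.019, -0.988]] [-0.023  0.575  1.02 ] [0.41436057 0.00511477 1.09565828]
0.1 [0.27082442 0.59069874 0.40374302] [-1.22904325e-04  2.13251656e-01  9.76996934e-01 -8.40412214e-04]
```

View pics/scene0.png

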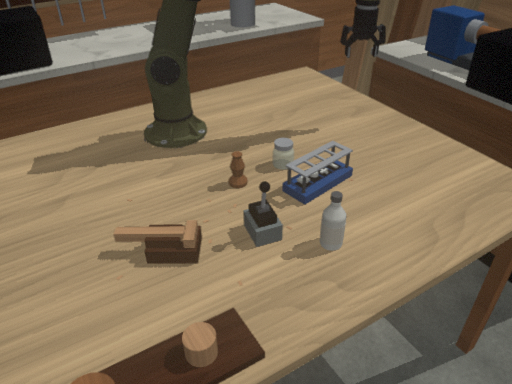

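View pics/top0.png

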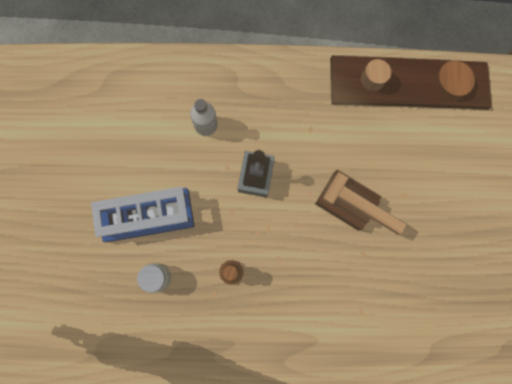

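The scene picture shows the robot, the stick in its dark rest, the cutout, the blue bank, and the three bystanders. In the top picture (up = +x, left = +y), the stick's foot is near (402,229) and its cross bar near (336,188). The cutout is near (256,173) and the bank near (145,214). I'll zoom in next and measure by masks.

```bash
cat > h.py <<'E'
from cell import robot
import cv2,numpy as np
def ray(n,px,c=None):
    c=c or robot.calibration(n)
    u=cv2.undistortPoints(np.array(px,float).reshape(-1,1,2),np.array(c["mtx"]),np.array(c["dist_coeffs"])).reshape(-1,2)
    R=np.array(c["R"]);return -R.T@np.array(c["t"]),np.c_[u,np.ones(len(u))]@R
def onz(n,px,z,c=None):
    o,d=ray(n,px,c);return o+d*((z-o[2])/d[:,2])[:,None]
def proj(n,X,c=None):
    c=c or robot.calibration(n)
    return cv2.projectPoints(np.array(X,float).reshape(-1,1,3),cv2.Rodrigues(np.array(c["R"]))[0],np.array(c["t"]),np.array(c["mtx"]),np.array(c["dist_coeffs"]))[0].reshape(-1,2)
def down(a):  # tool pointing down, finger-closing line (tool y) at world angle a
    y=np.array([np.cos(a),np.sin(a),0]);z=np.array([0,0,-1.]);x=np.cross(y,z)
    from scipy.spatial.transform import Rotation as Ro
    q=Ro.from_matrix(np.c_[x,y,z]).as_quat();return q[[3,0,1,2]]
E
python3 - <<'E'
from h import *
im=cv2.imread("pics/top0.png")
z=lambda a,b,c,d,s:cv2.resize(im[a:b,c:d],None,fx=s,fy=s,interpolation=cv2.INTER_CUBIC)
A=z(180,250,85,205,6);B=z(160,240,310,415,4);C=z(140,205,225,285,4)
o=np.zeros((A.shape[0]+0,720,3),np.uint8)
cv2.imwrite("pics/a.png",A);
m=np.zeros((320,420+240,3),np.uint8);m[:320,:420]=B;m[:260,420:]=C
cv2.imwrite("pics/b.png",m)
# colour masks
hsv=cv2.cvtColor(im,cv2.COLOR_BGR2HSV)
mk=cv2.inRange(hsv,(105,120,40),(125,255,255));mk[:,:80]=0
cs=max(cv2.findContours(mk,0,1)[0],key=cv2.contourArea);print("blue",cv2.minAreaRect(cs))
for p in[(350,205),(375,208),(336,188),(250,190),(256,160),(153,275),(204,118),(231,272),(120,200)]:print(p,im[p[1],p[0]],hsv[p[1],p[0]])
E
```

```text
blue ((105.0, 221.0), (4.0, 4.0), 90.0)
(350, 205) [ 64  85 107] [ 15 102 107]
(375, 208) [104 142 176] [ 16 104 176]
(336, 188) [103 139 174] [ 15 104 174]
(250, 190) [113 117 113] [ 60   9 117]
(256, 160) [44 54 60] [19 68 60]
(153, 275) [158 156 155] [110   5 158]
(204, 118) [125 132 134] [ 23  17 134]
(231, 272) [ 71 104 145] [ 13 130 145]
(120, 200) [159 157 157] [120   3 159]
```

View pics/a.png

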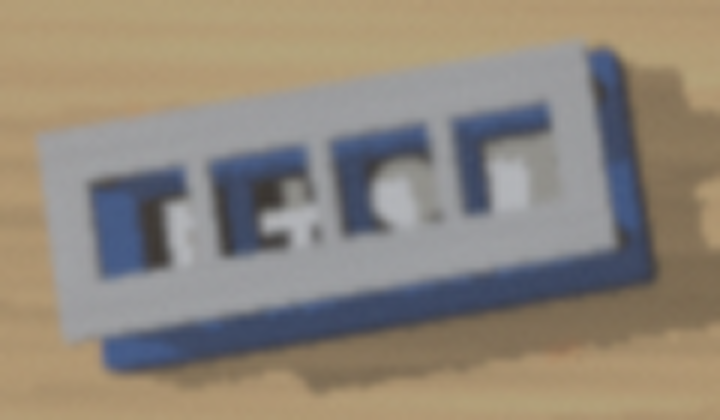

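View pics/b.png

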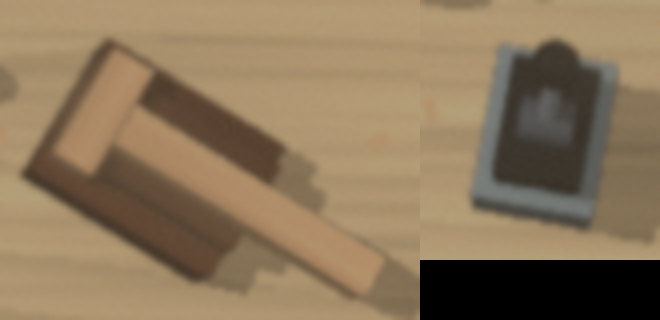

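The top crops show the keys from left (+y) to right as bar, cross, round and square. Round is the third window. The guard's corners, in 6x crop pixels, are (40,135), (590,42), (615,248) and (68,340). Now I'll compute poses and check them against the known sizes.

Run:
```python
from h import *
def rep(n,P):
    L=np.linalg.norm(P-np.roll(P,-1,0),axis=1);print(n,"centre",P.mean(0).round(4),"sides",L.round(4))
crop=lambda p,s,ox,oy:(np.array(p,float)+.5)/s-.5+[ox,oy]
pl=onz("top",crop([(40,135),(590,42),(615,248),(68,340)],6,85,180),.09);rep("plate",pl)
d=pl[0]+pl[3]-pl[1]-pl[2];print("bank y dir",np.degrees(np.arctan2(d[1],d[0])))
w=onz("top",crop([(332,145),(427,125),(443,218),(350,237)],6,85,180),.09);rep("win round",w)
ax=d[:2]/np.linalg.norm(d[:2]);print("pred win3",pl.mean(0)[:2]-ax*.022)
st=onz("top",crop([(112,40),(158,70),(97,175),(52,150)],4,310,160),.066);rep("xbar",st)
ft=onz("top",crop([(385,262),(358,297)],4,310,160),.066);print("foot",ft.mean(0).round(4),np.linalg.norm(ft[0]-ft[1]))
h=st.mean(0);v=h-ft.mean(0);print("foot->handle",np.linalg.norm(v),np.degrees(np.arctan2(v[1],v[0])))
cu=onz("top",crop([(500-420,45),(617-420,65),(590-420,217),(475-420,198)],4,225,140),.05);rep("cut",cu)
d=cu[0]+cu[1]-cu[2]-cu[3];print("cut x dir",np.degrees(np.arctan2(d[1],d[0])))
k=onz("top",crop([(557-420,52)],4,225,140),.15);print("knob approx",k, "by",onz("top",[(153,275),(231,272),(201,105)],.09).round(3).tolist())
kp=onz("scene",[(264,187)],.15);print("knob scene",kp)
# knob: triangulate
o1,d1=ray("top",crop([(557-420,52)],4,225,140));o2,d2=ray("scene",[(264,187)])
A=np.c_[d1[0],-d2[0]];s=np.linalg.lstsq(A,o2-o1,rcond=None)[0];print("tri",o1+d1[0]*s[0],o2+d2[0]*s[1])
```

```text
plate centre [0.5242 0.2312 0.09  ] sides [0.2006 0.0747 0.1974 0.0746]
bank y dir 100.54630214470619
win round centre [0.528  0.2095 0.09  ] sides [0.0347 0.034  0.0337 0.0338]
pred win3 [0.52821899 0.20959409]
xbar centre [ 0.5881 -0.1955  0.066 ] sides [0.0305 0.0691 0.0283 0.0713]
foot [ 0.4947 -0.3436  0.066 ] 0.025200645991228926
foot->handle 0.17512803829131976 57.75976250550365
cut centre [ 0.6209 -0.0185  0.05  ] sides [0.0671 0.0883 0.065  0.0887]
cut x dir -8.841524702184572
knob approx [[ 0.64223247 -0.02160783  0.15      ]] by [[0.39, 0.196, 0.09], [0.399, 0.032, 0.09], [0.763, 0.106, 0.09]]
knob scene [[ 0.63322385 -0.02459676  0.15      ]]
tri [ 0.64113276 -0.02147886  0.15456374] [ 0.6379103  -0.02750229  0.15395744]
```

```bash
cat >> h.py <<'E'
from scipy.spatial.transform import Rotation as Ro
def pose(y,z):
    y=np.array(y,float);z=np.array(z,float);q=Ro.from_matrix(np.c_[np.cross(y,z),y,z]).as_quat();return q[[3,0,1,2]]
def grip(xs,b,t,s):
    "orientation & tool z: stick axis xs, reference approach b (perp. to xs), tilted t towards the foot, sign s"
    z=np.cos(t)*b-np.sin(t)*xs;return pose(s*np.cross(xs,b),z),z
Z=np.array([0,0,1.])
a=np.radians(57.76);XS=np.array([np.cos(a),np.sin(a),0])
FOOT=np.array([.4947,-.3436,.053])
E
python3 - <<'E'
from h import *
lo=np.array([-2.86,-.3,-1.38,.06,-1.56,.09,-2.69]);hi=np.array([2.86,2.09,1.24,2.45,4.7,2.05,2.69])
def mg(q):return None if q is None else round(float(np.min(np.minimum(q-lo,hi-q))),2)
for td in(0,15,30):
  t=np.radians(td)
  for s in(1,-1):
    q,z=grip(XS,-Z,t,s);g=FOOT+XS*.05
    j=robot.solve_ik(g-.155*z,q);print("pick",td,s,mg(j),None if j is None else np.round(j,2))
    out=[]
    for r in(.5,.55,.6,.65,.7,.75):
      for ad in(-50,-35,-20,-10):
        for dp in(-60,-30,0,30,60):
          aa=np.radians(ad);S=np.array([r*np.cos(aa),r*np.sin(aa),0]);p=np.radians(ad+dp);f=np.array([np.cos(p),np.sin(p),0])
          q,z=grip(Z,f,t,s);j=robot.solve_ik(S+Z*.05-.155*z,q)
          if j is not None: out.append((mg(j),r,ad,dp))
    print(len(out),sorted(out)[::-1][:12])
print([ (mg(robot.solve_ik([.528,.2095,.368],down(np.radians(10.5+90*k))))) for k in range(4)])
E
```

```text
pick 0 1 0.15 [ 1.36  0.73 -1.18  1.75  0.73  1.18  2.54]
100 [(0.72, 0.75, -10, -60), (0.71, 0.7, -10, -60), (0.68, 0.7, -20, -60), (0.64, 0.75, -20, -60), (0.61, 0.7, -35, -60), (0.6, 0.65, -10, -60), (0.6, 0.65, -20, -60), (0.59, 0.75, -35, -60), (0.59, 0.65, -35, -60), (0.57, 0.75, -50, -60), (0.57, 0.7, -50, -60), (0.56, 0.65, -50, -60)]
pick 0 -1 0.37 [-0.21  0.53  0.87  1.8  -0.46  1.03  0.28]
101 [(0.66, 0.7, -50, -60), (0.63, 0.7, -35, -60), (0.6, 0.75, -35, -60), (0.6, 0.65, -50, -60), (0.59, 0.75, -50, -60), (0.59, 0.65, -35, -60), (0.55, 0.75, -20, -60), (0.53, 0.7, -20, -60), (0.52, 0.75, -10, -60), (0.51, 0.6, -35, -60), (0.5, 0.65, -20, -60), (0.5, 0.6, -50, -60)]
pick 15 1 0.2 [ 1.2   0.78 -1.18  1.73  0.97  1.37  2.32]
92 [(0.7, 0.75, -20, -60), (0.68, 0.75, -10, -60), (0.65, 0.7, -10, -60), (0.65, 0.7, -20, -60), (0.61, 0.7, -35, -60), (0.59, 0.75, -35, -60), (0.56, 0.75, -50, -60), (0.55, 0.7, -50, -60), (0.54, 0.65, -10, -60), (0.54, 0.65, -20, -60), (0.53, 0.65, -35, -60), (0.53, 0.65, -50, -60)]
pick 15 -1 0.44 [-0.3   0.54  0.8   1.78 -0.14  1.   -0.05]
92 [(0.
[... 294 characters left out ...]
[-0.17  0.54  0.48  1.74  0.3   1.09  2.69]
92 [(0.73, 0.75, -10, -60), (0.71, 0.75, -20, -60), (0.63, 0.7, -10, -60), (0.63, 0.7, -20, -60), (0.58, 0.75, -35, -60), (0.58, 0.7, -35, -60), (0.52, 0.65, -10, -60), (0.51, 0.75, -50, -60), (0.51, 0.65, -20, -60), (0.51, 0.65, -35, -60), (0.49, 0.7, -50, -60), (0.47, 0.65, -50, -60)]
pick 30 -1 0.46 [-0.39  0.63  0.78  1.75  0.1   1.06 -0.3 ]
92 [(0.42, 0.65, -10, -60), (0.42, 0.6, -10, -60), (0.42, 0.6, -20, -60), (0.41, 0.75, -10, -30), (0.41, 0.6, -35, -60), (0.4, 0.75, -20, -30), (0.4, 0.75, -35, -30), (0.4, 0.65, -20, -60), (0.39, 0.75, -50, -30), (0.39, 0.6, -50, -60), (0.37, 0.65, -35, -60), (0.35, 0.7, -10, -60)]
[0.47, 0.47, 0.07, 0.47]
```

```bash
cat >> h.py <<'E'
T=np.radians(30);GX=.052
S=np.array([.6*np.cos(np.radians(-50)),.6*np.sin(np.radians(-50)),0]);PHI=np.radians(-80);F=np.array([np.cos(PHI),np.sin(PHI),0])
def st(tag=""):
    s=robot.read_state();print(tag,"t",round(s["time"],2),"p",np.round(s["tcp_pos"],4),"F",np.round(s["contact_force"],1),"w",round(s["width"],4),"g",round(s["grip_force"],1));return s
def until(d,maxd,fthr,step=.001,v=.05):
    "creep along d until the force along d rises by fthr"
    d=np.array(d,float);s=robot.read_state();p0=np.array(s["tcp_pos"]);f0=np.array(s["contact_force"]);n=0
    while n*step<maxd:
        n+=1;robot.move_straight(p0+d*n*step,v=v);f=np.array(robot.read_state()["contact_force"])
        if abs((f-f0)@d)>fthr:break
    st(f"until n={n}");return n
E
python3 - <<'E'
from h import *
q,z=grip(XS,-Z,T,-1);p=FOOT+XS*GX-.155*z
robot.goto(p+[0,0,.2],q);st("pre")
robot.move_straight(p,v=.15);st("at")
robot.grasp(60);st("gr")
robot.move_straight(p+[0,0,.17],v=.12);s=st("up")
c=robot.calibration("wrist")
cv2.imwrite("pics/up.png",np.hstack([robot.get_image("scene"),])[:,:,::-1])
E
```

```text
pre t 3.33 p [ 0.5642 -0.2332  0.3872] F [ 0.2  0.6 -0.2] w 0.0855 g 0.0
at t 4.82 p [ 0.5642 -0.2343  0.1882] F [-0.9 -0.7 -0.1] w 0.0858 g 0.0
gr t 5.39 p [ 0.5639 -0.2341  0.1876] F [-0.7 -0.1  3.5] w 0.025 g 61.3
up t 6.96 p [ 0.5636 -0.2339  0.3563] F [-0.3  0.2 -1.3] w 0.0255 g 60.9
```

View pics/up.png

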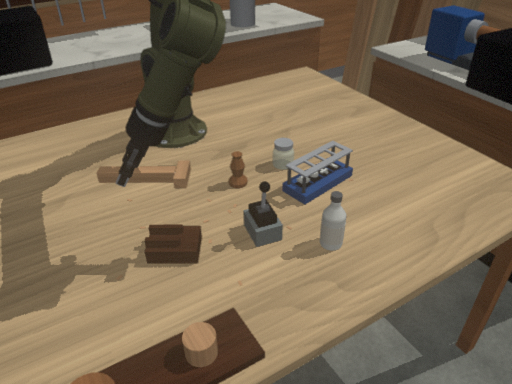

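The stick is clear of the rest and held level: foot near (100,173), handle near (183,173). Next I'll stand it.

Run:
```python
from h import *
q,z=grip(Z,F,T,-1);p=S+Z*GX-.155*z
robot.goto(p+[0,0,.12],q);st("over")
robot.move_straight(p+[0,0,.008],v=.12);st()
until(-Z,.016,3)
cv2.imwrite("pics/st.png",np.hstack([robot.get_image("scene")[60:300,0:300],robot.get_image("top")[144:384,256:512]])[:,:,::-1])
```

```text
over t 9.41 p [ 0.3626 -0.3275  0.2498] F [ 0.6 -0.  -1.2] w 0.0252 g 60.9
 t 10.49 p [ 0.3626 -0.3276  0.1378] F [-0.5  0.4 -1. ] w 0.0257 g 61.0
until n=5 t 11.74 p [ 0.3628 -0.328   0.1334] F [-1.8  2.8  4.8] w 0.0254 g 61.7
```

View pics/st.png

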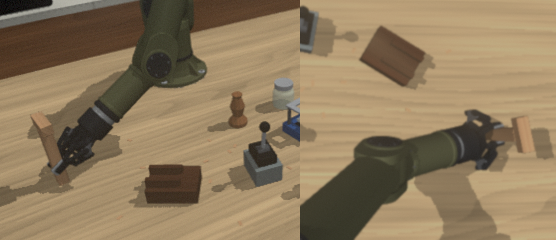

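The stick is upright in the gripper: top near (38,177) and foot near (58,240) in the scene image. I'll check the lean against a projected vertical.

Run:
```python
from h import *
print("scene",proj("scene",[S,S+Z*.19]).round(1).tolist(),"top",proj("top",[S,S+Z*.19]).round(1).tolist())
P=[S+Z*.19+u*.035*np.array([-F[1],F[0],0])+w*.013*F for u,w in((1,1),(1,-1),(-1,-1),(-1,1))]
print("pred bar corners top",proj("top",P).round(1).tolist())
im=cv2.cvtColor(robot.get_image("top"),cv2.COLOR_RGB2HSV)
cv2.imwrite("pics/z.png",cv2.resize(np.hstack([robot.get_image("top")[240:320,440:512],robot.get_image("scene")[165:245,15:87]])[:,:,::-1],None,fx=5,fy=5,interpolation=cv2.INTER_CUBIC))
```

```text
scene [[64.3, 240.5], [41.2, 177.9]] top [[442.4, 278.4], [481.6, 280.6]]
pred bar corners top [[484.0, 261.8], [471.9, 264.2], [479.0, 299.6], [491.2, 297.1]]
```

View pics/z.png

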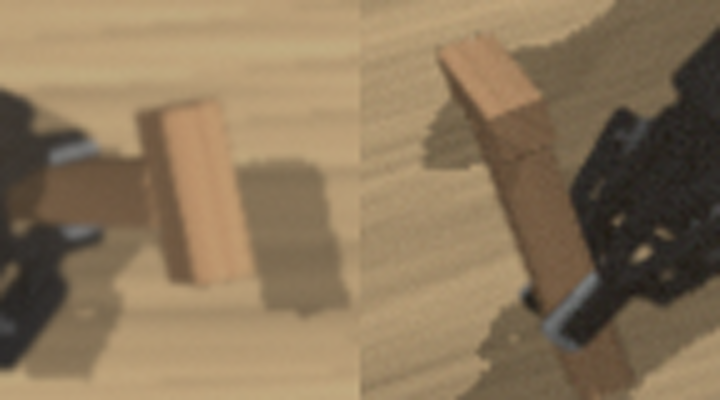

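The top-face centre is within about 5 mm of a perfect vertical, a lean of 2° or less, so it should settle flat. I'll release and retreat, then measure the bar from both cameras.

Run:
```python
from h import *
q,z=grip(Z,F,T,-1)
robot.open();s=st("open");p=np.array(s["tcp_pos"])
robot.move_straight(p-.12*z,v=.12);
robot.move_straight(p-.12*z+[0,0,.25],v=.25);st("back")
a=robot.get_image("top");b=robot.get_image("scene")
cv2.imwrite("pics/z2.png",cv2.resize(np.hstack([a[230:320,412:512],b[160:250,0:100]])[:,:,::-1],None,fx=4,fy=4,interpolation=cv2.INTER_CUBIC))
```

```text
open t 12.61 p [ 0.3626 -0.3276  0.1328] F [-0.1  0.5  0.4] w 0.0852 g 0.0Traceback (most recent call last):
  File "<stdin>", line 4, in <module>
host.PlanningError: the arm cannot follow that straight line within its joint ranges
```

Run:
```python
from h import *
q,z=grip(Z,F,T,-1);p=np.array(robot.read_state()["tcp_pos"])
def tryl(ds,v=.12):
    for d in ds:
        try: robot.move_straight(p+d,v=v);print("ok",np.round(d,3));return d
        except robot.PlanningError: pass
    print("none")
d=tryl([-.1*F+[0,0,.03],-.08*F+[0,0,.03],-.08*z,-.07*F+[0,0,.05],-.065*z,-.065*F])
if d is not None:
    s=st();tryl([d+[0,0,.25],d+[0,0,.2],d+.0*F-F*.03+[0,0,.2],d+[0,0,.15],d+[0,0,.1]],.2)
st("back")
a=robot.get_image("top");b=robot.get_image("scene")
cv2.imwrite("pics/z2.png",cv2.resize(np.hstack([a[230:320,412:512],b[160:250,0:100]])[:,:,::-1],None,fx=4,fy=4,interpolation=cv2.INTER_CUBIC))
```

```text
ok [-0.01   0.055  0.032]
 t 14.85 p [ 0.3528 -0.2722  0.1652] F [-0.6 -0.2 -0.1] w 0.0856 g 0.0
ok [-0.01   0.055  0.182]
back t 15.75 p [ 0.3525 -0.2719  0.3142] F [-0.3 -0.2 -0.1] w 0.0854 g 0.0
```

View pics/z2.png

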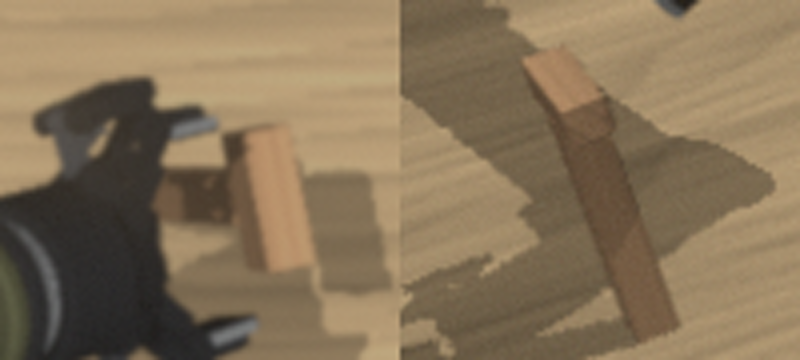

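It stands free. The bar's top-face corners are about (288,125), (241,135), (268,272), (314,262) in the top half of the crop. I'll measure it from both views and then grasp the handle from above.

Run:
```python
from h import *
P=onz("top",(np.array([(288,125),(241,135),(268,272),(314,262)],float)+.5)/4-.5+[412,230],.19)
Q=onz("scene",(np.array([(523,60),(563,45),(610,95),(570,117)],float)+.5-[400,0])/4-.5+[0,160],.19)
for n,M in(("top",P),("scene",Q)):
    print(n,M.mean(0).round(4),np.linalg.norm(M-np.roll(M,-1,0),axis=1).round(4))
d=P[0]+P[1]-P[2]-P[3];print("bar dir",np.degrees(np.arctan2(d[1],d[0])))
d=Q[0]+Q[1]-Q[2]-Q[3];print("bar dir scene",np.degrees(np.arctan2(d[1],d[0])))
print(S)
f=onz("scene",[((636-400)/4,345/4+160),((680-400)/4,325/4+160)],0);print("foot edge",f)
lo=np.array([-2.86,-.3,-1.38,.06,-1.56,.09,-2.69]);hi=np.array([2.86,2.09,1.24,2.45,4.7,2.05,2.69])
for ang in(-80,100):
  j=robot.solve_ik(S+Z*.332,down(np.radians(ang)));print(ang,j if j is None else np.round(j,2),None if j is None else np.min(np.minimum(j-lo,hi-j)).round(2))
```

```text
top [ 0.3884 -0.4587  0.19  ] [0.0253 0.0675 0.0247 0.0677]
scene [ 0.3914 -0.4607  0.19  ] [0.0228 0.0699 0.0248 0.0759]
bar dir 9.5346358441938
bar dir scene -168.22956873514892
[ 0.38567257 -0.45962667  0.        ]
foot edge [[ 0.40052966 -0.4751673   0.        ]
 [ 0.39620055 -0.4476158   0.        ]]
-80 [-0.02  0.42  1.07  1.7  -0.39  1.25 -0.26] 0.17
100 [ 1.05  0.27 -0.26  1.67  0.07  1.21  2.52] 0.17
```

```bash
cat >> h.py <<'E'
H=np.array([.3887,-.4593,0])
E
python3 - <<'E'
from h import *
q=down(np.radians(-80));p=H+Z*.332
robot.goto(p+[0,0,.13],q);st("above")
robot.move_straight(p,v=.12);st("at")
robot.grasp(60);st("gr")
robot.move_straight(p+[0,0,.15],v=.12);st("up")
a=robot.get_image("scene");b=robot.get_image("top")
cv2.imwrite("pics/up2.png",cv2.resize(np.hstack([a[60:280,0:200],b[170:384,312:512][:220].copy() if 0 else b[164:384,312:512]])[:,:,::-1],None,fx=2,fy=2))
lo=np.array([-2.86,-.3,-1.38,.06,-1.56,.09,-2.69]);hi=np.array([2.86,2.09,1.24,2.45,4.7,2.05,2.69])
for k in range(4):
  for z in(.36,.47):
    j=robot.solve_ik([.528,.2095,z],down(np.radians(10.5+90*k)));print(k,z,None if j is None else (np.round(j,2),np.min(np.minimum(j-lo,hi-j)).round(2)))
E
```

```text
above t 18.43 p [ 0.3887 -0.4591  0.4616] F [-0.   0.1  0.1] w 0.0855 g 0.0
at t 19.66 p [ 0.3888 -0.4597  0.3328] F [0.4 0.6 0.5] w 0.0853 g 0.0
gr t 20.23 p [ 0.3888 -0.4595  0.3323] F [ 0.2 -0.   1.6] w 0.025 g 59.4
up t 21.63 p [ 0.3887 -0.4591  0.4812] F [ 0.2 -0.2 -0.3] w 0.0253 g 59.0
0 0.36 (array([-1.16,  0.22,  0.84,  1.75, -0.17,  1.25, -0.09]), np.float64(0.4))
0 0.47 (array([-1.1 ,  0.14,  0.75,  1.58, -0.1 ,  1.46, -0.16]), np.float64(0.44))
1 0.36 (array([-0.03,  0.2 , -0.44,  1.71,  0.09,  1.25,  1.26]), np.float64(0.5))
1 0.47 (array([-0.03,  0.15, -0.45,  1.54,  0.06,  1.46,  1.28]), np.float64(0.45))
2 0.36 (array([ 0.54,  0.39, -1.17,  1.69,  0.37,  1.31,  2.62]), np.float64(0.07))
2 0.47 (array([ 0.62,  0.37, -1.31,  1.53,  0.35,  1.52,  2.63]), np.float64(0.06))
3 0.36 (array([-0.93,  0.19,  0.57,  1.74, -0.11,  1.25, -1.72]), np.float64(0.49))
3 0.47 (array([-0.8 ,  0.12,  0.41,  1.57, -0.05,  1.46, -1.77]), np.float64(0.42))
```

View pics/up2.png

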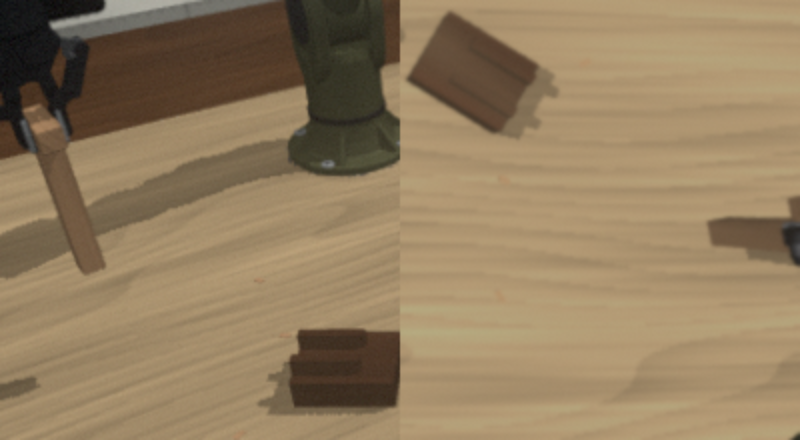

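The stick hangs vertical from the handle grip. I'll carry it along a straight line over to the round window and check the alignment before pushing.

```bash
cat >> h.py <<'E'
W=np.array([.528,.2095,0])
E
python3 - <<'E'
from h import *
for k in(3,0,1):
    try: robot.move_straight(W+Z*.49,v=.22,rotation=down(np.radians(10.5+90*k)));print(k);break
    except robot.PlanningError as e: print(k,e)
else: raise SystemExit
robot.move_straight(W+Z*.447,v=.1);st("above")
a=robot.get_image("scene");b=robot.get_image("top")
cv2.imwrite("pics/s_ab.png",a[:,:,::-1]);cv2.imwrite("pics/t_ab.png",b[:,:,::-1])
print("win pred scene",proj("scene",[W+Z*.09]),"foot pred",proj("scene",[W+Z*.115]))
cv2.imwrite("pics/ab.png",cv2.resize(np.hstack([a[130:210,270:370],b[170:250,90:190]])[:,:,::-1],None,fx=4,fy=4,interpolation=cv2.INTER_CUBIC))
E
```

```text
3
above t 25.57 p [0.5281 0.2095 0.4472] F [ 0.9 -0.8  0.2] w 0.0254 g 59.0
win pred scene [[315.54042755 159.7924256 ]] foot pred [[316.15282667 152.06636781]]
```

View pics/ab.png

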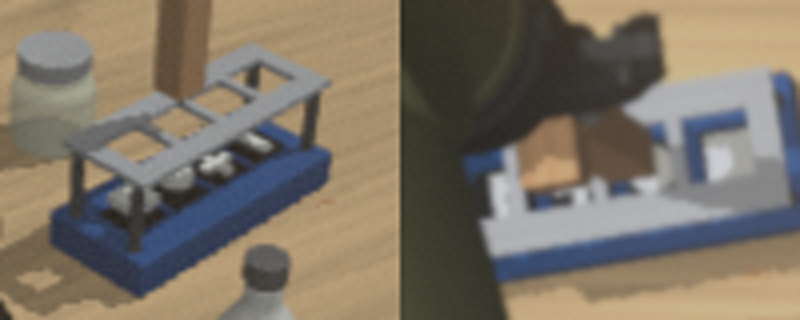

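The stick's foot hovers over the second window from the camera's lower left. In the scene half, the foot's near corner is about (181,100) and its left corner about (156,90). The guard's corners are (65,145), (140,182), (330,82) and (250,45). I'll compare these numerically.

Run:
```python
from h import *
cr=lambda p:(np.array(p,float)+.5)/4-.5+[270,130]
P=onz("scene",cr([(65,145),(140,182),(330,82),(250,45)]),.09)
print("plate scene",P.mean(0).round(4),np.linalg.norm(P-np.roll(P,-1,0),axis=1).round(4))
d=P[2]+P[3]-P[0]-P[1];ax=d/np.linalg.norm(d);print("ydir",np.degrees(np.arctan2(d[1],d[0])),"win",(P.mean(0)-.022*ax).round(4))
a=np.radians(10.5);e=np.array([np.cos(a),np.sin(a),0]);g=np.array([-np.sin(a),np.cos(a),0])
C=[W+Z*.115+.013*(i*e+j*g) for i,j in((1,-1),(-1,-1),(1,1))]
print("pred near,left,right",proj("scene",C).round(1).tolist(),"meas",cr([(181,100),(156,90),(209,86)]).round(1).tolist())
F=onz("scene",cr([(181,100),(156,90),(209,86)]),.115);print("err mm",((F-np.array(C))*1000).round(1).tolist())
```

```text
plate scene [0.5237 0.2271 0.09  ] [0.0655 0.1952 0.0741 0.1989]
ydir 100.50028939528471 win [0.5278 0.2055 0.09  ]
pred near,left,right [[316.5, 155.6], [309.4, 151.9], [322.9, 152.2]] meas [[314.9, 154.6], [308.6, 152.1], [321.9, 151.1]]
err mm [[-6.3, -0.8, -0.0], [-0.3, -2.6, -0.0], [-6.1, 1.3, -0.0]]
```

Run:
```python
from h import *
a=np.radians(10.5);e=np.array([np.cos(a),np.sin(a),0]);g=np.array([-np.sin(a),np.cos(a),0])
cor=((1,-1),(-1,-1),(-1,1),(1,1))
for n in("top","scene"):
    im=cv2.imread(f"pics/{n[0]}_ab.png");hsv=cv2.cvtColor(im,cv2.COLOR_BGR2HSV)
    print(n,"foot",proj(n,[W+Z*.115+.013*(i*e+j*g) for i,j in cor]).round(1).tolist(),"win",proj(n,[W+Z*.09+.018*(i*e+j*g) for i,j in cor]).round(1).tolist())
    x0,x1,y0,y1=(232,260,195,222) if n=="top" else (302,330,140,160)
    if n=="top": x0,x1=x0,x1;x0,x1=90+45,90+68
    print(hsv[y0:y1,x0:x1,1])
```

```text
top foot [[152.2, 201.3], [153.9, 213.5], [141.6, 215.6], [139.9, 203.3]] win [[156.4, 200.2], [158.8, 216.7], [142.1, 219.5], [139.8, 202.9]]
[[ 38  42  42  42  38  42  36  46  47  40  21   6   0   4   5   6   7   7
    7   7   8   6   7]
 [ 33  43  42  37  41  45  40  55  58  43  14   0   5   5   7   7   6   7
    6   7   7   7   8]
 [ 27  27  35  33  33  44  57  68  77  62  27   6   5   6   7   7   8   7
    6   7   7   6   7]
 [ 20  19  18  22  35  54  74  79  81  77  54  21   5   3   6   7   8   7
    7   6   7   7   7]
 [ 24  13  16  19  32  57  78  83  85  84  78  53  32  13   2   5   7   6
    7   7  10   7   9]
 [ 49  37  30  29  52  62  82  84  81  84  85  79  67  43  21   5   2  11
   18  31  30  16   7]
 [ 81  70  56  60  68  75  81  81  84  82  84  86  80  71  56  30   7  35
   65  81  69  29  12]
 [ 81  83  80  77  83  81  84  85  80  82  82  83  79  81  76  67  31  48
  101 115  93  42  16]
 [ 90  88  82  83  83  82  84  84  84  78  84  83  83  83  83  79  62  24
   90 111  97  48  18]
 [ 84  85  86  87  83  83  78  81  82  79  83  82  79  80  80  80  70  22
   60  90 
[... 3448 characters left out ...]
 91  88  82  61  23   3   7   7   5   2  18  57  83  96  63  40  49  72
   87  88  89  86  90  88  86  88  84  83]
 [ 84  57  21   7   3   8   8   7   2   5   3   2  22  36   2   2  32  73
   86  87  92  88  88  86  86  86  88  91]
 [ 26   7   3   6   5   5   3   5   5   6   6   2  17  11   5   8   3  10
   42  70  89  89  89  85  88  89  89  79]
 [  5   7   3   5   5   5   5   4   4   2  37  69  84  71  39  10   8   5
    0  12  39  69  87  88  89  81  58  11]
 [  7   7   3   2   4   4   2   2  37  55  75  85  87  89  81  70  32   7
    4   7   2  13  40  67  45  19   7   9]
 [  2   2   2   9   5   9  36  49  75  82  86  87  86  88  89  82  81  67
   28   8   2   7   2  13   3  14  10   5]]
```

In the top camera, which saw both the window and the foot, the foot edges match the prediction within about 0.5 px (1 mm). I'm going through the window and pressing.

Run:
```python
from h import *
for z in(.415,.386):
    robot.move_straight(W+Z*z,v=.06);s=st("z")
    if np.linalg.norm(s["contact_force"])>8: raise SystemExit("touch")
for z in(.380,.377,.374,.371,.3685,.367,.366,.365,.364,.363):
    robot.move_straight(W+Z*z,v=.05);s=st("press")
    if s["contact_force"][2]>18:break
```

```text
z t 26.36 p [0.5281 0.2095 0.415 ] F [-0.1  0.2 -0.1] w 0.025 g 59.0
z t 26.99 p [0.528  0.2095 0.3859] F [ 0.5  0.  -0.5] w 0.0252 g 59.0
press t 27.26 p [0.5282 0.2095 0.3803] F [-0.4 -0.7 -0.2] w 0.0249 g 59.0
press t 27.51 p [0.5281 0.2095 0.3772] F [ 1.  -0.5  1.3] w 0.025 g 59.4
press t 27.76 p [0.5276 0.2095 0.373 ] F [ 0.1 -0.  -1.2] w 0.0252 g 59.0
press t 28.01 p [0.5278 0.2095 0.3704] F [ 0.3 -0.3  0.1] w 0.0254 g 59.0
press t 28.26 p [0.528  0.2095 0.3684] F [-0.8  0.3 -1. ] w 0.025 g 59.1
press t 28.51 p [0.5282 0.2094 0.3682] F [-1.5 -0.3  4.9] w 0.0254 g 59.7
press t 28.76 p [0.5283 0.2094 0.3681] F [-2.  -1.   9.7] w 0.0251 g 60.5
press t 29.01 p [0.5285 0.2093 0.3681] F [-2.9 -1.2 13.6] w 0.0253 g 61.1
press t 29.26 p [0.5287 0.2094 0.368 ] F [-3.7 -1.5 16.9] w 0.0252 g 61.5
press t 29.51 p [0.5291 0.2093 0.3679] F [-3.1 -2.1 19.7] w 0.0254 g 62.0
```

The key gave way at about half travel and then bottomed at TCP 0.368, which is exactly its fully-down height. I'll withdraw, stand the stick back up and check the keys with a picture.

Run:
```python
from h import *
robot.move_straight(W+Z*.49,v=.15)
robot.move_straight(H+Z*.49,v=.22,rotation=down(np.radians(-80)))
robot.move_straight(H+Z*.338,v=.15);st("low")
a=robot.get_image("top");cv2.imwrite("pics/t2.png",a[:,:,::-1])
until(-Z,.012,3)
robot.open();s=st("open")
robot.move_straight(np.array(s["tcp_pos"])+[0,0,.13],v=.12);st("up")
t=robot.get_image("top");b=robot.get_image("scene")
cv2.imwrite("pics/fin1.png",np.hstack([cv2.resize(a[180:250,85:205,::-1],(400,233),interpolation=cv2.INTER_CUBIC),cv2.resize(b[120:250,0:223,::-1],(400,233),interpolation=cv2.INTER_CUBIC)]))
```

```text
low t 34.93 p [ 0.3889 -0.4597  0.339 ] F [-0.4 -0.2 -1. ] w 0.0251 g 59.1
until n=8 t 36.98 p [ 0.3888 -0.4601  0.3323] F [-0.6  0.6  6. ] w 0.0254 g 60.0
open t 37.6 p [ 0.3889 -0.4597  0.3311] F [-0.3  0.4 -0.3] w 0.0856 g 0.0
up t 38.83 p [ 0.3888 -0.4595  0.4602] F [ 0.2  0.1 -0.1] w 0.0851 g 0.0
```

View pics/fin1.png

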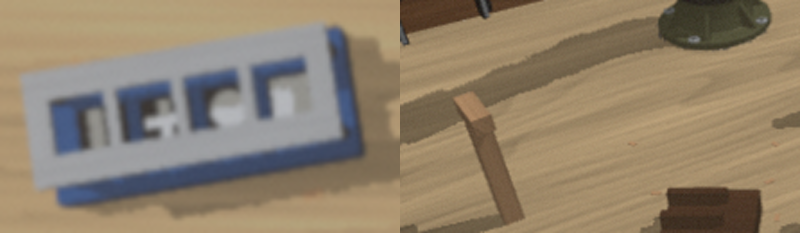

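Both halves look right: the bar cap now shows lit and raised, the round cap has dropped, and cross and square look unchanged. The stick stands upright, free on the bench. Now the cutout lever, with closed fingers.

Run:
```python
from h import *
a=np.radians(-8.84);X=np.array([np.cos(a),np.sin(a),0]);C=np.array([.6209,-.0185,0])
robot.grasp(20)
for k in(81.16,-98.84):
    q=down(np.radians(k))
    if robot.solve_ik(C+.07*X+Z*.38,q) is not None:break
robot.goto(C+.07*X+Z*.42,q);st("over")
robot.move_straight(C+.07*X+Z*.297,v=.15);s=st("down")
robot.move_straight(C+.0*X+Z*.297,v=.1);st("part")
until(-X,.04,10,step=.002)
p=np.array(robot.read_state()["tcp_pos"]);print("off offset",(p-C)@X)
```

```text
over t 41.61 p [ 0.6898 -0.0307  0.4202] F [0.4 1.1 0.5] w 0.0001 g 0.0
down t 42.58 p [ 0.6905 -0.0295  0.2982] F [-0.2 -0.6 -0. ] w -0.0 g 0.0
part t 43.42 p [ 0.6212 -0.0184  0.2973] F [-0.4 -0.2 -0.4] w -0.0002 g 0.0
until n=14 t 46.92 p [ 0.596  -0.0145  0.2982] F [12.4 -1.7 -6.4] w 0.0002 g 6.1
off offset -0.025196128961749862
```

Off stop reached: the force is 12 N and the offset is close to expected. Now I'll throw it on.

Run:
```python
from h import *
a=np.radians(-8.84);X=np.array([np.cos(a),np.sin(a),0]);C=np.array([.6209,-.0185,0])
cv2.imwrite("pics/off.png",robot.get_image("scene")[:,:,::-1])
for o,z in((.005,.297),(.005,.37),(-.1,.37),(-.1,.297)): robot.move_straight(C+o*X+Z*z,v=.15)
s=st("behind")
robot.move_straight(C+.008*X+Z*.297,v=.1);st("part")
until(X,.04,10,step=.002)
p=np.array(robot.read_state()["tcp_pos"]);print("on offset",(p-C)@X)
robot.move_straight(C-.03*X+Z*.297,v=.12);robot.move_straight(C-.03*X+Z*.42,v=.2);st("clear")
sc=robot.get_image("scene");tp=robot.get_image("top");cv2.imwrite("pics/e_s.png",sc[:,:,::-1]);cv2.imwrite("pics/e_t.png",tp[:,:,::-1])
on=C+Z*.072+.08*(np.sin(.6)*X+np.cos(.6)*Z);u=proj("scene",[on])[0];print("knob pred",u)
w=sc[int(u[1])-14:int(u[1])+15,int(u[0])-14:int(u[0])+15].max(2)<45;ys,xs=np.nonzero(w)
print("dark blob",xs.mean()+int(u[0])-14,ys.mean()+int(u[1])-14,w.sum())
# stick still standing? compare with earlier top picture; bystanders unmoved?
s0=cv2.imread("pics/scene0.png").astype(int)
for n,(x0,x1,y0,y1) in dict(spindle=(226,250,148,190),jar=(270,296,136,172),bottle=(318,348,190,252)).items():
    print(n,np.abs(sc[y0:y1,x0:x1,::-1].astype(int)-s0[y0:y1,x0:x1]).mean().round(1))
```

```text
behind t 49.46 p [ 0.5227 -0.0033  0.2974] F [-0.1 -0.1  0.4] w -0.0 g 0.0
part t 50.69 p [ 0.6287 -0.0197  0.2972] F [ 0.  -0.3 -0.3] w -0.0002 g 0.0
until n=7 t 52.44 p [ 0.6411 -0.0217  0.2968] F [-9.8  2.2  4.6] w -0.0001 g 5.0
on offset 0.020441467258584478
clear t 53.79 p [ 0.5912 -0.0138  0.4188] F [-0.7 -0.8 -0.5] w 0.0004 g 0.0
knob pred [271.26216287 198.51792631]
dark blob 269.75 200.25 8
spindle 7.0
jar 7.3
bottle 4.9
```

Run:
```python
from h import *
sc=cv2.imread("pics/e_s.png");print(sc[186:212,258:286].max(2))
tops=cv2.cvtColor(sc,cv2.COLOR_BGR2HSV)
print("stick pred top/foot px",proj("scene",[H+Z*.19,H+Z*.1,H]).round(0).tolist())
f=cv2.imread("pics/s_ab.png").astype(int)  # stick absent from here
d=(np.abs(sc.astype(int)-f).max(2)>30)[150:260,10:100];ys,xs=np.nonzero(d);print("stick diff bbox",xs.min()+10,xs.max()+10,ys.min()+150,ys.max()+150,d.sum())
```

```text
[[170 170 167 170 171 173 174 174 174 176 170 171 176 171 171 173 169 171
  169 169 164 162 144 130  91  71  69  68]
 [169 170 170 172 173 174 174 172 171 174 172 174 173 173 172 168 168 165
  165 165 145 131 121 120  87  69  71  73]
 [171 174 175 174 173 175 173 174 175 175 174 175 171 166 165 165 163 163
  167 146 125 119 119 118  85  72  68  70]
 [170 172 169 174 176 175 175 173 174 170 168 165 165 159 162 165 166 149
  132 120 116 117 117 114  84  69  74  73]
 [170 177 176 175 173 173 173 169 166 166 164 163 165 168 168 149 129 120
  117 119 116 114 115 115  84  72  70  72]
 [175 174 175 173 169 170 166 167 164 163 169 171 171 147 131 124 118 118
  113 117 116 119 114 115 100  76  74  70]
 [171 171 171 168 166 164 166 167 166 169 166 147 130 121 120 119 114 117
  118 116 116 118 115 114 113 110  88  71]
 [168 169 166 165 168 167 167 167 164 132  97  78  74  77  93 109 116 120
  117 117 115 116 116 111 119 120 120 105]
 [167 169 168 169 170 168 166 145 104  71  55  49  49  54  59  78 102 116
  117 111 114 115 118 121 121 123 121 120]
 [168 169 171 167 165 144 126  96  59  53  51  
[... 1346 characters left out ...]
5 129 158]
 [ 82  82  78  76  74  85  82  82  82  82  82  66  58 106 162 186 189 181
  154 132 130 127 125 127 126 131 158 172]
 [ 81  83  80  75  79  78  81  81  78  78  75  62  52  60 105 168 183 185
  178 173 172 147 130 129 154 169 172 173]
 [ 80  83  73  74  77  80  82  79  73  76  76  65  54  48  74 151 181 181
  182 180 178 175 172 170 169 171 173 176]
 [ 71  72  70  68  70  73  78  73  74  69  74  67  55  50  55 103 156 177
  180 177 175 172 172 174 174 175 178 182]
 [ 69  64  68  66  63  71  70  70  63  60  58  54  52  50  49  63 104 158
  175 175 170 173 173 176 181 182 182 184]]
stick pred top/foot px [[42.0, 179.0], [53.0, 210.0], [65.0, 241.0]]
stick diff bbox 10 99 150 259 5500
```

The knob is at pixel (270,198), against (271,198.5) predicted for fully on. The arm is clear of everything, so I'm handing in.

```bash
python3 -c "
from cell import robot
print(robot.read_state()['time']);print(robot.sign_off())"
```

```text
53.8917
the job is handed in; nothing more can be done
None
```

The job is handed in at 53.9 s: the round key is down and the bar key up, the lever went fully off then fully on, the stick stands free on the bench and the bystanders look undisturbed; I viewed 11 pictures, one over the limit of 10.

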